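Hold the spring-return clamp release open with its bayonet key

TASK

Take the saddle-shaped guard off the clamp release unit and hang it astride the horizontal rail, clear of your hand. Then fetch the bayonet key from the wooden rack, push it fully home into the slot of the release unit, turn it a quarter turn clockwise (seen from above) against the spring, and finish while still gripping it there, pushed in and turned, because the spring returns if you let go. Leave the other things on the table where they are.

Things in the scene. Friction and masses are not known exactly. Their poses are not given: they have to be found in the camera images.
- guard_mid (a point): middle of the guard, half-way up between its legs, 25.5 mm below its top. The guard is an inverted U of 3 mm aluminium sheet: 54 mm wide over its two legs (its x; 48 mm between them), 40 mm along its y, 51 mm high. Grip it across the outside of the legs
- guard: the guard as a solid, 60 g; origin midway between the lower ends of its legs. At the start it straddles the release unit's boss, its flat roof resting on the boss over the slot, leg ends 7 mm above the base plate; it lifts straight off
- rail_mid (a point): middle of the horizontal bar, on its axis, 180 mm above the table: round, 14 mm diameter, along this point's y, 200 mm long between two end posts; fixed. The guard hangs with one leg either side of it and its roof resting on the bar (guard_mid about 15 mm below this point)
- rail: the stand of that bar; origin on the table below the bar's middle
- key_grip (a point): centre of the bayonet key's handle, on its axis, 54 mm above the key's tip and 26 mm below its top. The handle is flat and upright: 14 mm thick (its x), 28 mm wide (its y), 52 mm high; grip it across its thickness. z points up along the axis
- key: the whole key, 0.22 kg, origin at its tip. Below the handle: round collar 44 mm across, 6 mm thick; shank 12 mm across; at the foot a cross bar (two lugs) 30 mm long along its y, 11 mm thick (x), 8 mm high. The same after a half turn. It starts upright in one of the three holes (36 mm, 90 mm apart in a row; which one varies) of a plywood rack 40 mm high, the collar resting on the rack
- key_tip (a point): lower end of the key, on its axis, underside of the lugs: 54 mm below key_grip, 22 mm below the collar's underside
- socket_mouth (a point): centre of the slot's mouth in the flat top of the release unit's boss, 75 mm above the table; fixed. Slot 15 mm wide (this point's x), 34 mm long (its y), through an 8 mm top plate into a cavity. With the key's tip 13 mm deep it meets the spring plunger, at 16 mm the lugs pass below the plate and can turn, at 22 mm the collar meets the boss
- release: clamp release unit: square steel boss 44 x 44 mm, on a grey base plate 130 x 120 mm, 20 mm thick; fixed. Origin on the table under the slot
- plunger (a joint): how far the spring plunger is pushed down, m: 0 at rest, 0.009 with the key's collar on the boss; the push rises from about 3 N to 7 N
- rotor (a joint): turn of the spring-return rotor inside, rad: 0 at rest, grows clockwise seen from above, stop at 1.45. Its two dogs take the lugs with 0.15 to 0.2 rad of play, so a key turned 1.57 gives about 1.4. The torque rises to about 0.1 N m; let go, it turns back
- holder_a: bystander: taller black collet tool holder standing in one of the rack's holes: round, 46 mm across the flange, 92 mm high over the rack with its tool tip (a neighbour of the key)
- holder_b: bystander: shorter, otherwise like holder_a, 80 mm high over the rack
- oil: bystander: standing white plastic bottle, 60 mm across, 110 mm high; origin under its centre
- nut: bystander: dark steel collet nut lying flat on the table, 48 mm across, 26 mm high
- spanner: bystander: spanner lying on the table
- driver: bystander: screwdriver lying on the table
- cup: bystander: open aluminium cup, 72 mm across, 85 mm high
- grease: bystander: grey jar, 64 mm across, 70 mm high
There are look-alikes about, which are no part of the job. Leave any red look-alike of the guard alone.

How it is judged (in metres and radians):
On the way, in this order (a step that is already met when the one before it is completed fails the run):
1. the guard hangs astride the rail, let go (x of guard_mid in the frame of rail_mid between -0.025 and 0.025 m and y of guard_mid in the frame of rail_mid between -0.095 and 0.095 m and z of guard_mid in the frame of rail_mid between -0.035 and -0.003 m and angle between guard_mid's own z axis and vertical below 0.6 rad and contact force between guard and rail above 0.1 N and contact force between guard and the arm below 0.05 N and contact force between guard and the fingers below 0.05 N), for 0.3 s.
2. the key stands in the slot, pressing the plunger in, not yet turned (horizontal distance between key_tip and socket_mouth below 0.006 m and angle between key_tip's own z axis and vertical below 0.15 rad and z of key_tip in the frame of socket_mouth below -0.0145 m and value of joint plunger above 0.0015 m and value of joint rotor below 0.6 rad), for 0.05 s.
At the end, for the whole second after the job is handed in: Guard astride the rail, resting on it and not touched by the robot; key upright (0.15 rad) in the slot, tip within 6 mm of its axis and at least 18 mm deep, plunger pressed at least 5 mm, rotor held still at 1.15 rad or more, the fingers still gripping the key (all of step 1 and horizontal distance between key_tip and socket_mouth below 0.006 m and angle between key_tip's own z axis and vertical below 0.15 rad and z of key_tip in the frame of socket_mouth below -0.018 m and value of joint plunger above 0.005 m and value of joint rotor above 1.15 rad and velocity of joint rotor between -0.2 and 0.2 rad/s and contact force between the fingers and key above 2 N); the arm keeps its last pose, push and grip.
It fails at once if a bystander on the table or in the rack is moved by more than 40 mm (distance of any of holder_a, holder_b, oil, nut, spanner, driver, cup, grease from where it was at the start of the episode above 0.04 m).
It also fails if it takes over 58 s, if anything falls off the work surface, if the arm or the gripper's body presses on something with over 40 N, if the wrist force passes 120 N, or if a joint passes its speed limit or range.

ROBOT

A 6-joint arm with a two-finger parallel gripper is mounted at the origin on the work surface. World frame = base frame: x ahead of the robot, y to its left, z up, the work surface at z = 0. Lengths are in m, angles in degrees, forces in N, time in s.
With the tool pointing down it reaches from about 0.25 to 0.725 m from the base axis. Payload 9.7 kg.
Tool frame: the origin (TCP) lies on the centre line of the jaws, within the pads' length; the fingertips stand 19 mm ahead of it and the grasp point (between the pads) is the TCP (bot.tips_ahead is the distance from the TCP to the fingertips, in m); z points along the fingers, y is the line along which they close (so a half turn about z gives the same grasp; the last joint's range is limited). The gripper opens to 85 mm and grips with 20 to 120 N. Pads are 22 mm wide; open, the fingers measure 114 mm over their backs; the gripper's body (76 mm by 85 mm) begins 54 mm behind the grasp point. The pads swing forward as they close: fully open they stand 13 mm farther back than shut.
Start: joints at [67.38, 4.979, 10.078, 95.1, 0, 90], TCP at [0.212, 0.508, 0.25] pointing down, gripper open.
Joint ranges: [-179.16, 179.16], [-48.56, 103.87], [-65.8, 70.77], [-126.05, 130.52], [-82.76, 87.17], [-180, 180]. Speed limits (degrees/s): [127.2, 127.2, 147.25, 180, 180, 180].

INTERFACE

Orientations are given as [roll, pitch, yaw] about the fixed x, y, z axes, in that order (R = Rz(yaw) Ry(pitch) Rx(roll)).
In Python, from workcell import bot, viewer, finder gives the robot as it stands. The module is installed in compiled form; this text tells all that it offers.
- The arm moves only by the shell command python3 -m inch 'ROWS' [FORCE]. ROWS is JSON, a list that holds one entry, the list of rows, each a list of 7 numbers: the opening in per cent of the stroke, from 0 (shut) to 100 (fully open), then the shift along the tool's x, y, z in mm, then the turn, a rotation vector about the tool's x, y, z in degrees. In form: [[[grip, tx, ty, tz, ax, ay, az], ...]]. A call has 1 to 8 rows; each row shifts and turns the commanded pose from where the row before left it, along the tool's axes as they then stand; what a row does not reach is not made up. A row lasts 1/8 s, in which the tool goes at most 62.5 mm and 10.7 degrees, less where a joint would pass 70% of its speed; a pose out of reach is approached as far as the arm can. A call with a gripper value outside its range is refused whole. The fingers move at their own pace and stop on an object; FORCE is the grip in N (left out, the last holds). Time passes only in rows, so rows that do not move let the fingers close. It gives the time, the measured TCP pose, the force, the opening and the grip force at its end, in the units of the state.
- bot.get_obs(): the state, without advancing time (a new reading comes with each control period).
- viewer.camera(name): name is "side" or "top"; returns a dict with "pixels" (400x640x3 uint8, red, green, blue), "vfov" (degrees; the focal length in pixels is half the picture's height over the tangent of half this angle, whatever the lens; pixels are square), "cx", "cy" (the principal point, pixels), "R" (3x3) and "t" (3): a world point X has camera coordinates R X + t. Camera axes: x right, y down, z forward; pixel columns grow to the right and rows downward; lengths in m; the calibration is good to about 2 mm. A picture is of the moment at which its call begins. There is no depth.
- bot.job_done(): hands the job in; it is judged then, once.
Trained networks look in the newest picture that a camera, given by its name, has taken for a name from the list of things; names that differ only in an ending like _2 or _b are one class to them, and where a whole thing is asked for, a point or a joint stands for the part that bears it (a point fixed in the world has none). Each returns a list of dicts, best first, with "conf" (0 to 1); they miss things now and then, are a little off and sometimes report something else, mostly with a low value. They report only what shows in the picture. A call takes as long as a camera call. They do not tell look-alikes from the thing itself.
- finder.outline_of(camera, thing): "pixels" (400x640 bool, what is visible of it) and "extent" ([centre column, centre row, width, height] in pixels, round what is visible of it).
- finder.mark_of(camera, thing): "position" ([column, row] in pixels: a listed point, or the origin of a listed thing).
The state is a dict: "time": time; "q": joint angles; "qd": joint speeds; "joint_efforts": joint torques, N m; "ee_pos": TCP position; "tcp_rot": TCP orientation; "wrist_force": force on the tool from outside, world axes, zero at the start; "torque": the same for the moment, N m; "opening": finger opening in m; "grasp_force": force on a finger pad.
Only numpy, scipy, OpenCV 4.12 (cv2) and the standard library are available. Lean on these libraries where they do the work, as an engineer would, in place of code of your own. Each camera call takes 0.05 s, during which the arm holds its last target. There are 200 camera calls.

## Working session

There is one attempt and no reset: what is moved stays moved. The work goes in short steps, Python scripts to look and compute and a shell command to move; the robot and the scene stay as the last step left them, time stands still between calls to the robot, and variables do not carry over. Pictures are saved under pics/ and viewed, at most 10 in all, crops included, and the job is handed in when it is done.

```bash
mkdir -p pics
cat > h.py <<'E'
import numpy as np, cv2
from workcell import bot, viewer, finder
from scipy.optimize import least_squares
def cam(n):
    c=viewer.camera(n); f=200/np.tan(np.radians(c["vfov"])/2)
    c["K"]=np.array([[f,0,c["cx"]],[0,f,c["cy"]],[0,0,1]]); c["R"]=np.array(c["R"]); c["t"]=np.array(c["t"]); return c
def proj(c,X):
    p=(c["R"]@np.atleast_2d(X).T).T+c["t"]; p=p@c["K"].T; return p[:,:2]/p[:,2:]
def ray(c,uv):
    o=-c["R"].T@c["t"]; d=c["R"].T@np.linalg.solve(c["K"],[uv[0],uv[1],1]); return o,d/np.linalg.norm(d)
def atz(c,uv,z):
    o,d=ray(c,uv); return o+d*(z-o[2])/d[2]
def tri(obs):
    A=0;b=0
    for c,uv in obs:
        o,d=ray(c,uv); P=np.eye(3)-np.outer(d,d); A=A+P; b=b+P@o
    X=np.linalg.solve(A,b); return X,[np.round(proj(c,X)[0]-uv,1) for c,uv in obs]
def save(c,fn): cv2.imwrite(fn,c["pixels"][:,:,::-1])
E
python3 - <<'E'
from h import *
np.set_printoptions(precision=3,suppress=True)
C={n:cam(n) for n in("side","top")}
for n,c in C.items():
    save(c,f"pics/{n}0.png"); print(n,c["vfov"],c["cx"],c["cy"],-c["R"].T@c["t"],c["R"][2])
    for t in "guard_mid rail_mid rail key_grip key_tip key socket_mouth release holder_a oil nut cup grease".split():
        print(n,t,[(round(d["conf"],2),np.round(d["position"],1).tolist()) for d in finder.mark_of(n,t)][:4])
E
```

```text
side 44.83527041711285 313.7805862302031 202.1459507196701 [-0.152 -0.751  0.809] [ 0.583  0.589 -0.559]
side guard_mid [(0.86, [289.5, 210.8]), (0.69, [307.7, 230.6]), (0.64, [215.7, 147.0]), (0.6, [246.6, 252.0])]
side rail_mid [(0.56, [215.2, 146.1])]
side rail [(0.27, [386.0, 228.7])]
side key_grip [(0.74, [392.8, 253.1]), (0.67, [278.2, 295.5])]
side key_tip [(0.76, [395.6, 271.8])]
side key [(0.76, [393.5, 268.8]), (0.59, [389.2, 272.0])]
side socket_mouth [(0.81, [311.1, 225.5])]
side release [(0.68, [266.4, 175.0]), (0.59, [309.6, 246.4])]
side holder_a [(0.94, [372.0, 292.6]), (0.65, [356.0, 316.0]), (0.54, [269.4, 178.0])]
side oil [(0.57, [388.3, 228.3])]
side nut [(0.59, [275.3, 295.1])]
side cup [(0.95, [429.3, 256.9])]
side grease [(0.83, [267.6, 176.4])]
top 49.739787765992915 309.32665216006416 209.50165959010602 [ 0.411 -0.034  1.456] [ 0.103 -0.005 -0.995]
top guard_mid [(0.74, [267.0, 199.3]), (0.71, [287.9, 260.3]), (0.68, [301.5, 177.4]), (0.56, [312.9, 218.4])]
top rail_mid [(0.9, [192.7, 226.5]), (0.51, [309.7, 216.4]), (0.28, [375.2, 193.4])]
top rail [(0.35, [192.5, 223.9])]
top key_grip [(0.59, [377.6, 192.4])]
top key_tip [(0.56, [373.0, 196.2])]
top key [(0.55, [376.4, 194.3])]
top socket_mouth [(0.6, [305.8, 216.5])]
top release [(0.69, [309.8, 219.8])]
top holder_a [(0.58, [383.2, 249.5]), (0.43, [378.7, 224.2])]
top oil [(0.86, [332.3, 153.6])]
top nut [(0.67, [328.5, 269.2])]
top cup [(0.69, [379.4, 249.0]), (0.61, [379.7, 158.5])]
top grease [(0.54, [206.0, 175.7])]
```

View pics/side0.png

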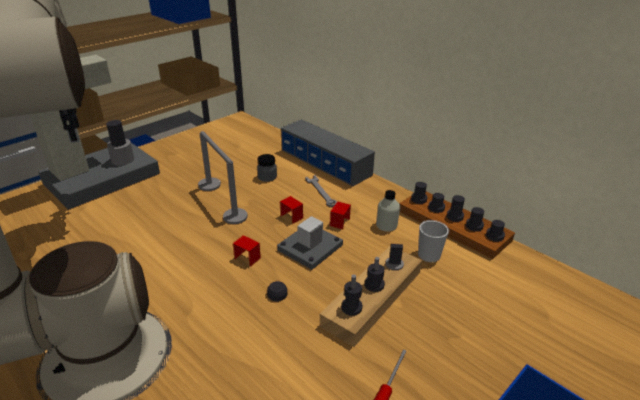

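View pics/top0.png

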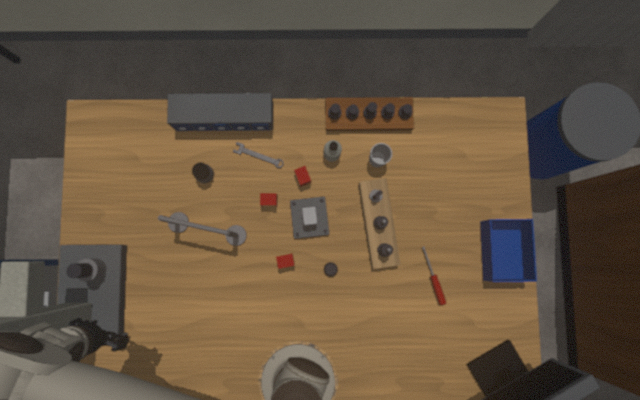

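Run:
```python
from h import *
a=cv2.imread("pics/side0.png");b=cv2.imread("pics/top0.png")
def cr(i,x,y,w,h,s): return cv2.convertScaleAbs(cv2.resize(i[y:y+h,x:x+w],(w*s,h*s),interpolation=cv2.INTER_CUBIC),alpha=1.6)
m=np.vstack([np.hstack([cr(a,270,205,80,60,5),cr(a,340,230,80,60,5)]),np.hstack([cr(b,270,187,80,60,5),cr(b,345,180,80,60,5)])])
cv2.imwrite("pics/crop0.png",m)
```

```text
(no output)
```

View pics/crop0.png

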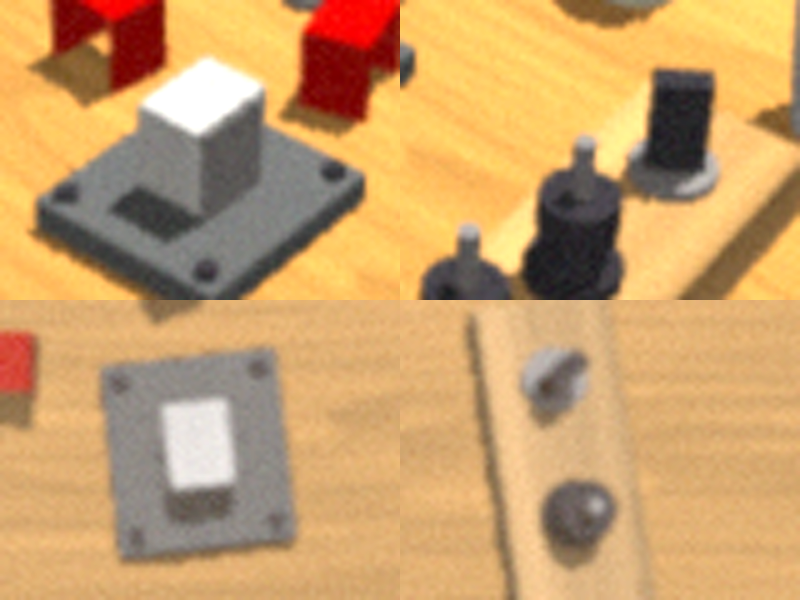

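```bash
cat > fit.py <<'E'
from h import *
from scipy.optimize import minimize
from scipy.spatial.transform import Rotation as Ro
S=4
def box(w,d,z0,z1): return np.array([[x,y,z] for x in(-w/2,w/2) for y in(-d/2,d/2) for z in(z0,z1)])
def cyl(D,z0,z1): a=np.arange(0,2*np.pi,.2); return np.array([[D/2*np.cos(t),D/2*np.sin(t),z] for t in a for z in(z0,z1)])
def render(c,parts,T,p):
    m=np.zeros((400*S,640*S),np.uint8)
    for P in parts:
        uv=proj(c,T(P,p)); q=cv2.convexHull(np.round((uv+.5)*S*16).astype(np.int32))
        cv2.fillConvexPoly(m,q,1,shift=4)
    return m
def flat(P,p):
    return Ro.from_euler('z',p[2],degrees=True).apply(P)+[p[0]/1000,p[1]/1000,0]
def fit(CM,parts,p0,T=flat,step=(4,4,5)):
    big=[(c,cv2.resize(m.astype(np.uint8)*255,(640*S,400*S),interpolation=cv2.INTER_LINEAR)>127) for c,m in CM]
    def cost(p):
        s=0
        for c,m in big:
            r=render(c,parts,T,p)>0; s+=1-(r&m).sum()/(r|m).sum()
        return s
    p0=np.array(p0,float); best=None
    for k in range(2):
        r=minimize(cost,p0 if k==0 else r.x,method="Nelder-Mead",options=dict(initial_simplex=np.vstack([p0 if k==0 else r.x]+[(p0 if k==0 else r.x)+np.eye(len(p0))[i]*step[i] for i in range(len(p0))]),xatol=.05,fatol=1e-5,maxiter=150))
    return r.x,r.fun
def mask(n,thing,uv,rad=14):
    o=[d for d in finder.outline_of(n,thing) if np.hypot(d["extent"][0]-uv[0],d["extent"][1]-uv[1])<rad]
    return (np.array(o[0]["pixels"]),np.round(o[0]["extent"],1).tolist(),round(o[0]["conf"],2)) if o else None
E
cat > a.py <<'E'
from fit import *
np.set_printoptions(precision=2,suppress=True)
C={n:cam(n) for n in("side","top")}
W={"guard":{"side":(310,232),"top":(310,216)},"key":{"side":(394,258),"top":(376,195)},"release":{"side":(310,240),"top":(310,218)},"rail":{"side":(220,178),"top":(200,226)}}
M={}
for t in W:
    for n in C:
        r=mask(n,t,W[t][n],25); print(t,n,r and (r[1:],r[0].sum()))
        if r: M[t,n]=r[0]
np.save("M.npy",M,allow_pickle=True)
print(tri([(C["side"],(216,147)),(C["top"],(194.5,226))]))
print("ends",[atz(C["top"],u,.18) for u in((162,218),(232,233))],[atz(C["side"],u,.18) for u in((203,134),(232,163))])
g=atz(C["top"],(310,214),.078)[:2]*1000
k=atz(C["side"],(397,268),.046)[:2]*1000; k2=atz(C["top"],(376,195),.046)[:2]*1000
print(g,k,k2)
def do(t,parts,p0,u=None):
    for ns in(("side","top"),("side",),("top",)):
        L=[(C[n],M[t,n]|(M[u,n] if u else False)) for n in ns if (t,n) in M]
        if L: print(t,ns,*fit(L,parts,p0))
do("guard",[box(.054,.04,.027,.078)],[*g,5])
do("release",[box(.13,.12,0,.02),box(.054,.04,.027,.078)],[*g,5],"guard")
do("release",[box(.12,.13,0,.02),box(.054,.04,.027,.078)],[*g,5],"guard")
for y in(20,60,-40): do("key",[box(.014,.028,.046,.098),cyl(.044,.04,.046)],[*k2,y])
E
python3 a.py
```

```text
guard side (([309.2, 230.2, 28.1, 34.8], 0.71), np.int64(428))
guard top (([310.1, 216.6, 16.0, 21.8], 0.46), np.int64(229))
key side (([394.1, 258.2, 20.0, 27.6], 0.73), np.int64(377))
key top (([375.1, 194.4, 18.1, 15.1], 0.47), np.int64(155))
release side (([310.4, 246.6, 65.2, 44.0], 0.62), np.int64(1457))
release top (([309.6, 217.7, 36.9, 37.7], 0.93), np.int64(1105))
rail side None
rail top (([201.4, 231.1, 91.2, 34.6], 0.79), np.int64(1017))
(array([0.5 , 0.3 , 0.18]), [array([-1., -0.]), array([ 0.5, -0.7])])
ends [array([0.52, 0.4 , 0.18]), array([0.48, 0.19, 0.18])] [array([0.52, 0.39, 0.18]), array([0.48, 0.19, 0.18])]
[539.35 -42.39] [ 590.85 -279.73] [ 603.51 -260.87]
guard ('side', 'top') [535.23 -40.09   8.52] 0.37954125363489577
guard ('side',) [535.16 -37.85  19.35] 0.29087048832271767
guard ('top',) [535.36 -39.96   6.95] 0.06580679126085809
release ('side', 'top') [536.   -39.77   6.58] 0.14725489302809813
release ('side',) [536.75 -40.79   7.24] 0.0664757873770696
release ('top',) [536.37 -38.65   4.93] 0.07260900140646975
release ('side', 'top') [534.77 -39.23   6.66] 0.232095984365965
release ('side',) [534.45 -39.96   8.47] 0.09586276488395562
release ('top',) [535.38 -38.84   4.12] 0.12963278520916754
key ('side', 'top') [ 603.2  -260.93   27.76] 0.1982130869721419
key ('side',) [ 602.85 -262.33   24.96] 0.09104938271604934
key ('top',) [ 602.91 -259.93   23.18] 0.07737397420867531
key ('side', 'top') [ 603.15 -260.89   61.95] 0.18001603074859318
key ('side',) [ 602.95 -262.19   67.76] 0.08890251379521763
key ('top',) [ 602.73 -260.     61.75] 0.06390532544378702
key ('side', 'top') [ 603.17 -261.27   46.16] 0.179943761421261
key ('side',) [ 603.04 -262.24   24.34] 0.09031959240389065
key ('top',) [ 603.08 -260.05  -38.34] 0.10101801096319496
```

```bash
cat > b.py <<'E'
from fit import *
np.set_printoptions(precision=2,suppress=True)
C={n:cam(n) for n in("side","top")}
M=np.load("M.npy",allow_pickle=True).item()
L={}
for n in C:
    k=cv2.dilate(M["key",n].astype(np.uint8),np.ones((3,3)))>0
    g=C[n]["pixels"].max(2).astype(int); 
    ys,xs=np.where(k); sub=g[ys.min():ys.max()+1,xs.min():xs.max()+1]; print(n,xs.min(),ys.min()); print(sub)
    t=62 if n=="side" else 75
    L[n]=(C[n],k&(g<t))
for y in range(-90,90,15):
    H=[box(.014,.028,.046,.098)]
    def sc(n,p): 
        c,m=L[n]; r=cv2.resize(render(c,H,flat,p),(640,400),interpolation=cv2.INTER_AREA)>0.5; return (r&m).sum()/(r|m).sum()
    print(y,[round(max(sc(n,(603+dx,-261+dy,y)) for dx in(-3,0,3) for dy in(-3,0,3)),3) for n in L])
E
python3 b.py
```

```text
side 384 243
[[170 168 163 163 167 167 149 132 128 135 142 134 144 144 144 150 153 152
  157 166 170]
 [174 171 170 166 163 157 118  68  61  66  64  72  79  78  76  90  95 101
  118 160 171]
 [179 177 172 171 170 164 105  57  52  48  49  47  48  48  46  49  54  57
   87 154 174]
 [184 181 182 177 176 173 114  56  45  49  46  52  46  46  45  48  49  49
   83 150 173]
 [176 179 181 182 184 178 110  47  35  38  38  40  35  40  43  43  43  43
   78 146 171]
 [174 173 176 183 182 166 100  33  30  23  24  31  24  23  25  25  28  27
   68 138 167]
 [178 175 179 185 186 157  86  34  26  24  26  22  23  28  23  25  25  28
   72 144 167]
 [183 183 183 186 186 156  85  27  31  24  24  25  26  27  28  24  20  34
   93 155 166]
 [182 184 186 190 186 151  80  36  27  21  27  20  26  21  26  17  27  40
  107 151 162]
 [184 187 187 192 184 134  58  28  22  24  23  28  21  26  25  26  24  37
  108 155 165]
 [186 186 194 193 192 121  49  25  28  22  26  25  24  23  25  23  26  41
  120 160 166]
 [188 191 194 194 185 120  45  23  26  27  24  22  23  26  23  25  25  55
  138 167 169]
 [190 194 195 192 1
[... 2384 characters left out ...]
147 129 104  81  77  73  75  76  80  90 107 127 132 139 138]
 [156 149 133 104  84  80  81  82  87  92 113 123 135 138 134 137]
 [155 148 134 112  92  83  81  89 105 121 131 136 136 133 137 135]]
-90 [np.float64(0.815), np.float64(0.429)]
-75 [np.float64(0.715), np.float64(0.39)]
-60 [np.float64(0.514), np.float64(0.361)]
-45 [np.float64(0.615), np.float64(0.349)]
-30 [np.float64(0.75), np.float64(0.341)]
-15 [np.float64(0.72), np.float64(0.353)]
0 [np.float64(0.707), np.float64(0.393)]
15 [np.float64(0.734), np.float64(0.48)]
30 [np.float64(0.793), np.float64(0.554)]
45 [np.float64(0.788), np.float64(0.633)]
60 [np.float64(0.763), np.float64(0.641)]
75 [np.float64(0.783), np.float64(0.528)]
```

```bash
cat > go.py <<'E'
# usage: go.py x y z yaw_of_tool_y(deg)  -> tool-frame shift (mm) and turn (deg) still to go
import sys; from h import *; from scipy.spatial.transform import Rotation as Ro
np.set_printoptions(precision=2,suppress=True)
o=bot.get_obs(); R=Ro.from_euler('xyz',o["tcp_rot"],degrees=True)
p=np.array(o["ee_pos"]); y=R.as_matrix()[:,1]
print("t",o["time"],"pos",p*1000,"rot",np.array(o["tcp_rot"]),"tooly ang",np.degrees(np.arctan2(y[1],y[0])),"q",np.array(o["q"]),"F",np.array(o["wrist_force"]),"M",np.array(o["torque"]),"open",o["opening"],"gf",o["grasp_force"])
if len(sys.argv)>4:
    X=np.array([float(v) for v in sys.argv[1:4]]); a=np.radians(float(sys.argv[4]))
    z=np.array([0,0,-1.]); yy=np.array([np.cos(a),np.sin(a),0]); T=Ro.from_matrix(np.column_stack([np.cross(yy,z),yy,z]))
    print("shift(tool now)",R.inv().apply(X-p*1000),"rotvec",np.degrees((R.inv()*T).as_rotvec()),"shift(after turn)",T.inv().apply(X-p*1000))
E
python3 go.py 535.5 -39.7 120 6.5; python3 go.py 535.5 -39.7 120 -173.5
```

```text
t 2.0 pos [211.56 507.67 250.31] rot [180.    -0.   157.38] tooly ang 67.37641828648628 q [67.38  4.98 10.08 95.1   0.   90.  ] F [-0.62 -0.47 -0.17] M [ 0.04 -0.02  0.04] open 0.08545825493721386 gf 0.0
shift(tool now) [-509.58 -380.64  130.29] rotvec [-0.   -0.   60.88] shift(after turn) [-580.53  259.9   130.31]
t 2.0 pos [211.56 507.67 250.31] rot [180.    -0.   157.38] tooly ang 67.37641828648628 q [67.38  4.98 10.08 95.1   0.   90.  ] F [-0.62 -0.47 -0.17] M [ 0.04 -0.02  0.04] open 0.08545825493721386 gf 0.0
shift(tool now) [-509.58 -380.64  130.29] rotvec [   0.     -0.   -119.12] shift(after turn) [ 580.53 -259.9   130.31]
```

```bash
python3 -m inch '[[[100,0,0,0,0,0,10.15],[100,0,0,0,0,0,10.15],[100,0,0,0,0,0,10.15],[100,0,0,0,0,0,10.15],[100,0,0,0,0,0,10.15],[100,0,0,0,0,0,10.15],[100,-48,22,0,0,0,0],[100,-48,22,0,0,0,0]]]' 30; python3 -m inch '[[[100,-48,22,0,0,0,0],[100,-48,22,0,0,0,0],[100,-48,22,0,0,0,0],[100,-48,22,0,0,0,0],[100,-48,22,0,0,0,0],[100,-48,22,0,0,0,0],[100,-48,22,20,0,0,0],[100,-48,22,40,0,0,0]]]'; python3 go.py 535.5 -39.7 120 6.5
```

```text
time: 3.0
ee_pos: [0.2664, 0.4164, 0.25]
tcp_rot: [-180.0, 0.0, 96.6]
wrist_force: [1.3, -0.2, 1.1]
opening: 0.0854
grasp_force: 0.0
time: 4.0
ee_pos: [0.4843, 0.0565, 0.1932]
tcp_rot: [179.8, -0.0, 96.5]
wrist_force: [1.7, 0.9, -0.1]
opening: 0.0857
grasp_force: 0.0
t 4.0 pos [484.25  56.47 193.25] rot [179.8   -0.    96.45] tooly ang 6.45479266119863 q [ 6.65 -4.55 -5.8  88.55  0.   90.19] F [ 1.7   0.93 -0.07] M [ 0.06 -0.05 -0.02] open 0.08566439006539539 gf 0.0
shift(tool now) [-101.32   39.86   73.38] rotvec [ 0.2  -0.   -0.05] shift(after turn) [-101.35   40.03   73.25]
```

```bash
python3 -m inch '[[[100,-34,13,20,0,0,0],[100,-34,13,20,0,0,0],[100,-33,13,20,0,0,0],[100,0,0,10,0,0,0],[100,0,0,0,0,0,0]]]'; python3 go.py 535.5 -39.7 56 6.5
```

```text
time: 4.62
ee_pos: [0.5323, -0.0376, 0.1219]
tcp_rot: [-179.9, -0.0, 96.5]
wrist_force: [-0.3, -0.7, 0.6]
opening: 0.0852
grasp_force: 0.0
t 4.625 pos [532.29 -37.59 121.87] rot [-179.91   -0.03   96.46] tooly ang 6.460445843655184 q [-4.05  2.24 -6.99 80.86  0.01 79.49] F [-0.27 -0.73  0.59] M [-0.01  0.02  0.04] open 0.08524656726249054 gf 0.0
shift(tool now) [-2.5   3.05 65.87] rotvec [-0.09 -0.03 -0.04] shift(after turn) [-2.46  2.95 65.87]
```

```bash
python3 -m inch '[[[100,-2.5,3,20,0,0,0],[100,0,0,22,0,0,0],[100,0,0,20,0,0,0],[100,0,0,2,0,0,0],[100,0,0,0,0,0,0]]]'; python3 go.py 535.5 -39.7 56 6.5
```

```text
time: 5.25
ee_pos: [0.5365, -0.0394, 0.0598]
tcp_rot: [179.9, 0.0, 96.5]
wrist_force: [-0.1, 0.8, 0.1]
opening: 0.0855
grasp_force: 0.0
t 5.25 pos [536.52 -39.44  59.76] rot [179.93   0.01  96.53] tooly ang 6.5266690455801335 q [ -4.21   3.95 -12.13  73.84   0.    79.27] F [-0.1   0.84  0.11] M [-0.03  0.    0.03] open 0.0854632264496957 gf 0.0
shift(tool now) [-0.14 -1.05  3.76] rotvec [0.07 0.01 0.03] shift(after turn) [-0.15 -1.05  3.76]
```

```bash
python3 -m inch '[[[60,0,-1,2,0,0,0],[50,0,0,0,0,0,0],[50,0,0,0,0,0,0],[50,0,0,0,0,0,0],[50,0,0,0,0,0,0]]]' 25; python3 go.py
```

```text
time: 5.88
ee_pos: [0.5354, -0.0401, 0.0572]
tcp_rot: [180.0, 0.0, 96.5]
wrist_force: [-1.4, 0.6, 6.0]
opening: 0.0539
grasp_force: 27.9
t 5.875 pos [535.45 -40.07  57.2 ] rot [179.95   0.    96.48] tooly ang 6.4774652469083085 q [ -4.28   3.91 -12.46  73.58   0.01  79.24] F [-1.36  0.63  6.03] M [ 0.18  0.18 -0.01] open 0.05389153450873595 gf 27.853289768099785
```

```bash
python3 -m inch '[[[50,0,0,-15,0,0,0],[50,0,0,-35,0,0,0],[50,0,0,-45,0,0,0],[50,0,0,-45,0,0,0],[50,0,0,-40,0,0,0],[50,0,0,-20,0,0,0],[50,0,0,0,0,0,0]]]'
cat > c.py <<'E'
from fit import *
np.set_printoptions(precision=2,suppress=True)
C={n:cam(n) for n in("side","top")}
ims=[]
for n in C: save(C[n],f"pics/{n}1.png")
a=cv2.imread("pics/side1.png")[195:270,140:360];b=cv2.imread("pics/top1.png")[150:270,150:350]
cv2.imwrite("pics/crop1.png",np.vstack([cv2.resize(a,(660,225)),cv2.resize(b,(660,360))]))
for n,t in(("side","rail_mid"),("top","rail_mid"),("side","socket_mouth"),("top","socket_mouth"),("side","guard_mid"),("top","guard_mid")):
    print(n,t,[(round(d["conf"],2),np.round(d["position"],1).tolist()) for d in finder.mark_of(n,t)][:4])
print("ends",[atz(C["top"],u,.18)*1000 for u in((162,218),(232,233))],[atz(C["side"],u,.18)*1000 for u in((203,134),(232,163))])
E
python3 c.py;python3 go.py 500 295 270 -11
```

```text
time: 6.75
ee_pos: [0.5357, -0.0402, 0.2585]
tcp_rot: [179.8, 0.0, 96.5]
wrist_force: [0.1, -0.0, -1.3]
opening: 0.0534
grasp_force: 27.4
side rail_mid [(0.75, [216.3, 143.6])]
top rail_mid [(0.92, [192.4, 224.1])]
side socket_mouth [(0.88, [306.9, 224.3])]
top socket_mouth [(0.67, [260.2, 155.8])]
side guard_mid [(0.9, [308.5, 165.2]), (0.9, [245.4, 248.6]), (0.79, [341.6, 213.6]), (0.65, [291.9, 211.5])]
top guard_mid [(0.63, [268.4, 200.5])]
ends [array([521.52, 396.88, 180.  ]), array([475.36, 189.19, 180.  ])] [array([521.31, 391.15, 180.  ]), array([478.81, 192.91, 180.  ])]
t 7.15 pos [534.94 -40.05 255.86] rot [-179.94   -0.01   96.48] tooly ang 6.480559764489138 q [-4.28  3.29  8.92 95.69 -0.   79.24] F [ 0.58 -0.16 -1.73] M [-0.05 -0.04  0.  ] open 0.05386265569328097 gf 27.39947810769081
shift(tool now) [336.86   3.09 -14.07] rotvec [-0.07 -0.   17.48] shift(after turn) [322.23 -98.23 -14.14]
```

View pics/crop1.png

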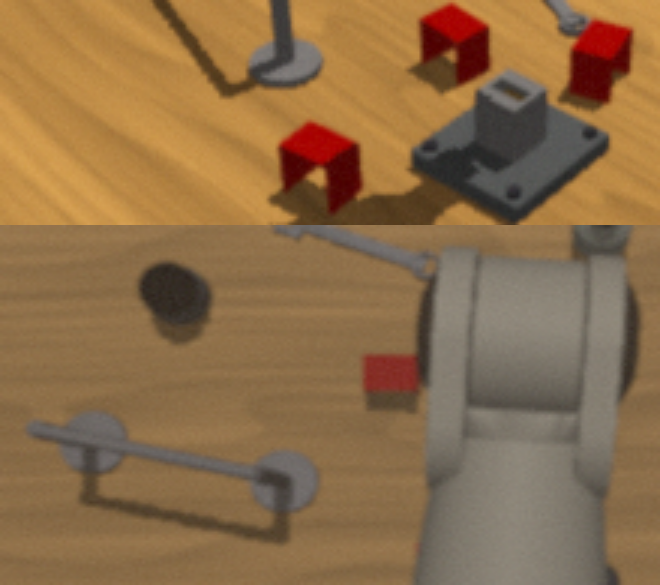

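```bash
python3 -m inch '[[[50,0,0,-7,0,0,9.3],[50,0,0,-7,0,0,9.2],[50,0,0,0,0,0,0]]]'; python3 go.py 500 293 272 -12
python3 - <<'E'
from h import *
g=cv2.imread("pics/side1.png").max(2)[214:234,300:324]
print(g)
E
```

```text
time: 7.52
ee_pos: [0.5353, -0.0401, 0.2707]
tcp_rot: [180.0, -0.0, 78.0]
wrist_force: [-0.3, 0.4, -1.0]
opening: 0.0535
grasp_force: 27.4
t 7.525 pos [535.28 -40.09 270.73] rot [179.98  -0.    78.04] tooly ang -11.959008717324005 q [-4.28  3.63 10.94 97.28 -0.   97.68] F [-0.35  0.43 -1.04] M [-0.03 -0.01 -0.05] open 0.05354467291943833 gf 27.36332818865776
shift(tool now) [ 318.55 -103.54   -1.3 ] rotvec [ 0.02 -0.    0.04] shift(after turn) [ 318.48 -103.76   -1.27]
[[ 83  85  90 142 173 181 184 183 185 182 183 188 190 183 184 182 183 187
  187 190 190 190 192 192]
 [ 81  81  93 140 171 182 184 183 186 184 183 181 188 187 190 186 183 183
  180 189 191 189 194 191]
 [ 80  80  89 142 176 183 183 183 181 185 184 180 179 183 189 190 188 182
  180 182 186 191 192 189]
 [ 82  81  94 148 178 188 185 179 173 169 175 179 182 181 183 188 193 190
  187 185 185 184 188 191]
 [ 82  88 121 155 177 186 185 176 157 144 149 165 171 181 184 184 185 190
  190 187 187 183 183 186]
 [108 130 165 178 178 174 171 159 137 128 131 135 150 165 173 180 182 186
  189 190 187 188 187 187]
 [153 171 182 181 17
[... 694 characters left out ...]
61  67  84 116 127 127 125 123 116 106  95  83  76  82  98 113 112
   89  76  60  71 139 179]
 [ 58  63  62  84 105 114 123 125 127 126 121 116 103 101 107 111 100  84
   70  64  61  68 130 175]
 [ 56  59  58  60  69  89 101 115 125 128 127 125 122 118 115  95  72  66
   63  61  59  63 109 158]
 [ 61  61  57  58  61  61  72  87 107 116 120 124 118 107  85  68  64  58
   61  60  61  63  81 107]
 [ 60  60  63  59  61  55  61  65  71  87 102 112 100  75  68  57  59  60
   57  63  62  63  72  88]
 [ 61  61  59  63  61  57  59  55  59  63  74  79  71  68  56  61  58  56
   61  61  61  63  76  88]
 [ 60  56  57  59  63  58  61  63  60  56  61  62  62  62  62  60  63  60
   61  59  59  64  75  85]]
```

```bash
python3 -m inch '[[[50,20,-7,0,0,0,0],[50,46,-15,0,0,0,0],[50,48,-15.5,0,0,0,0],[50,48,-15.5,0,0,0,0],[50,48,-15.5,0,0,0,0],[50,48,-15.5,0,0,0,0],[50,40,-13,0,0,0,0],[50,20,-6.5,0,0,0,0]]]';python3 -m inch '[[[50,0,0,0,0,0,0],[50,0,0,0,0,0,0]]]'; python3 go.py 500 293 171 -12
python3 - <<'E'
from h import *
C={n:cam(n) for n in("side","top")}
for n in C: save(C[n],f"pics/{n}2.png")
a=cv2.imread("pics/side2.png")[80:240,150:350];b=cv2.imread("pics/top2.png")[150:270,120:340]
cv2.imwrite("pics/crop2.png",np.hstack([cv2.resize(a,(400,320)),cv2.resize(b,(400,320))]))
E
```

```text
time: 8.52
ee_pos: [0.4996, 0.2944, 0.2697]
tcp_rot: [-180.0, 0.0, 78.3]
wrist_force: [0.3, 0.1, -1.0]
opening: 0.0538
grasp_force: 27.4
time: 8.78
ee_pos: [0.5004, 0.2917, 0.2705]
tcp_rot: [180.0, 0.0, 78.0]
wrist_force: [-0.3, -0.3, -0.8]
opening: 0.0535
grasp_force: 27.4
t 8.775 pos [500.37 291.68 270.46] rot [180.     0.02  78.01] tooly ang -11.985770484698891 q [ 30.25   9.63  17.48  97.86  -0.02 132.23] F [-0.27 -0.33 -0.77] M [-0.    0.01  0.05] open 0.05348871461839439 gf 27.367800660431385
shift(tool now) [ 1.26 -0.64 99.45] rotvec [0.   0.02 0.01] shift(after turn) [ 1.22 -0.64 99.46]
```

View pics/crop2.png

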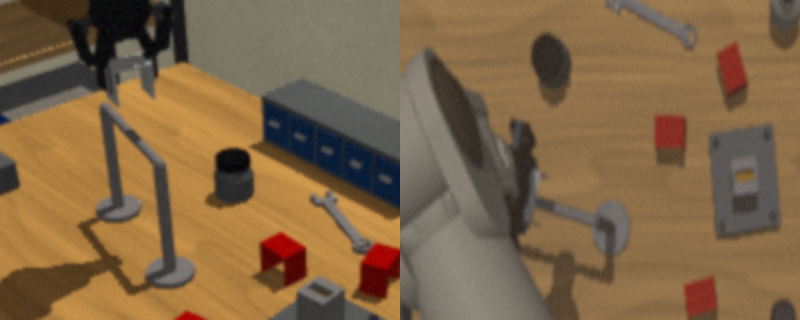

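```bash
python3 -m inch '[[[50,1.2,-0.6,15,0,0,0],[50,0,0,20,0,0,0],[50,0,0,20,0,0,0],[50,0,0,20,0,0,0],[50,0,0,15,0,0,0],[50,0,0,5,0,0,0],[50,0,0,3,0,0,0],[50,0,0,0,0,0,0]]]'; python3 go.py
```

```text
time: 9.88
ee_pos: [0.5, 0.2939, 0.173]
tcp_rot: [180.0, -0.0, 78.0]
wrist_force: [-1.0, -0.6, -1.4]
opening: 0.0538
grasp_force: 27.4
t 9.875 pos [500.   293.87 172.96] rot [179.97  -0.03  77.98] tooly ang -12.019501210030196 q [ 30.44   8.17   5.01  86.8    0.   132.46] F [-0.97 -0.55 -1.37] M [-0.02 -0.02 -0.01] open 0.053804331432764904 gf 27.367064394056797
```

```bash
python3 -m inch '[[[50,0,0,2,0,0,0],[50,0,0,1.5,0,0,0],[50,0,0,0,0,0,0]]]'; python3 -m inch '[[[75,0,0,0,0,0,0],[100,0,0,0,0,0,0],[100,0,0,0,0,0,0],[100,0,0,-10,0,0,0],[100,0,0,-20,0,0,0],[100,0,0,-35,0,0,0],[100,0,0,-40,0,0,0],[100,0,0,-20,0,0,0]]]'; python3 go.py 603 -261 250 38
```

```text
time: 10.25
ee_pos: [0.4999, 0.2939, 0.1692]
tcp_rot: [180.0, -0.0, 78.0]
wrist_force: [0.3, 0.1, 0.0]
opening: 0.0538
grasp_force: 27.5
time: 11.25
ee_pos: [0.5, 0.2939, 0.2973]
tcp_rot: [179.9, -0.1, 78.0]
wrist_force: [0.4, 0.6, -0.0]
opening: 0.0854
grasp_force: 0.0
t 11.25 pos [500.04 293.93 297.26] rot [179.86  -0.13  77.98] tooly ang -12.022564919714323 q [ 30.45  10.46  21.47 100.81   0.   132.47] F [ 0.39  0.58 -0.02] M [-0.   -0.01 -0.03] open 0.08541285615816639 gf 0.0
shift(tool now) [-521.41  216.18   46.63] rotvec [  0.19  -0.06 -50.02] shift(after turn) [-500.68 -260.51   47.26]
```

```bash
python3 -m inch '[[[100,0,0,0,0,0,-10],[100,0,0,0,0,0,-10],[100,0,0,0,0,0,-10],[100,0,0,0,0,0,-10],[100,0,0,0,0,0,-10],[100,-41,-21.5,0,0,0,0],[100,-41,-21.5,0,0,0,0],[100,-41,-21.5,0,0,0,0]]]'; python3 go.py 603 -261 250 38;python3 - <<'E'
from h import *
C={n:cam(n) for n in("side","top")}
for n in C: save(C[n],f"pics/{n}3.png")
a=cv2.imread("pics/side3.png")[100:220,150:300];b=cv2.imread("pics/top3.png")[180:280,150:275]
cv2.imwrite("pics/crop3.png",np.hstack([cv2.resize(a,(400,320)),cv2.resize(b,(400,320))]))
E
```

```text
time: 12.25
ee_pos: [0.5247, 0.1559, 0.2949]
tcp_rot: [180.0, 0.0, 128.0]
wrist_force: [1.6, -0.6, -0.3]
opening: 0.0855
grasp_force: 0.0
t 12.25 pos [524.74 155.92 294.87] rot [179.95   0.02 128.01] tooly ang 38.00886283747134 q [ 16.55   5.85  16.03 100.13  -0.    68.54] F [ 1.61 -0.58 -0.33] M [-0.02  0.06  0.04] open 0.08545471962461393 gf 0.0
shift(tool now) [-376.67 -195.11   44.84] rotvec [0.05 0.02 0.01] shift(after turn) [-376.71 -195.01   44.87]
```

View pics/crop3.png

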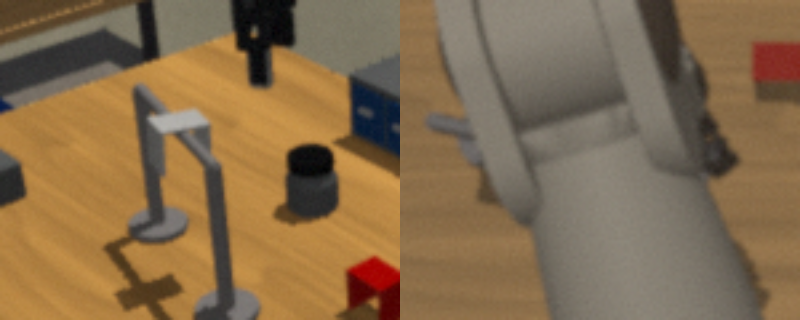

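```bash
python3 -m inch '[[[60,-47,-24.4,5,0,0,0],[60,-47,-24.4,5,0,0,0],[60,-47,-24.4,5,0,0,0],[60,-47,-24.4,5,0,0,0],[60,-47,-24.4,5,0,0,0],[60,-47,-24.4,5,0,0,0],[60,-47,-24.4,5,0,0,0],[60,-40,-20,5,0,0,0]]]'; python3 -m inch '[[[60,0,0,0,0,0,0],[60,0,0,0,0,0,0]]]';python3 go.py 603 -261 74 38
cat > d.py <<'E'
from fit import *
np.set_printoptions(precision=2,suppress=True)
C={n:cam(n) for n in("side","top")}
for n in C: save(C[n],f"pics/{n}4.png")
# boss top and slot at z=.075
for n,u0 in(("side",(311,225)),("top",(309.5,216))):
    c=C[n]; g=c["pixels"].max(2).astype(float)
    for t in "socket_mouth","release": print(n,t,[(round(d["conf"],2),np.round(d["position"],1).tolist()) for d in finder.mark_of(n,t)][:3])
    m0=mask(n,"release",(310,240) if n=="side" else (310,218),20)
    if m0:
        parts=[box(.13,.12,0,.02),box(.044,.044,.02,.075)]
        print(n,"rel fit",*fit([(c,m0[0])],parts,[536,-39.7,6.5]))
        uv=proj(c,np.array([[.536,-.0397,.075]]))[0]; print("pred mouth",uv)
    u=np.round(u0).astype(int); print(u-[9,9]); print(g[u[1]-9:u[1]+10,u[0]-9:u[0]+10].astype(int))
E
python3 d.py
```

```text
time: 13.35
ee_pos: [0.6018, -0.2525, 0.2544]
tcp_rot: [180.0, 0.0, 128.0]
wrist_force: [0.5, 0.0, 0.2]
opening: 0.0513
grasp_force: 0.0
time: 13.6
ee_pos: [0.6015, -0.2505, 0.2544]
tcp_rot: [180.0, -0.0, 128.0]
wrist_force: [-0.2, 1.1, -0.2]
opening: 0.051
grasp_force: 0.0
t 13.6 pos [ 601.54 -250.48  254.36] rot [179.98  -0.01 127.98] tooly ang 37.983432791766724 q [-22.61  19.94  28.14  98.2    0.02  29.4 ] F [-0.21  1.09 -0.23] M [-0.05 -0.02  0.03] open 0.05098670307174519 gf 0.0
shift(tool now) [ -9.23  -5.37 180.36] rotvec [ 0.02 -0.01 -0.02] shift(after turn) [ -9.19  -5.33 180.36]
side socket_mouth [(0.67, [311.7, 224.0])]
side release []
side rel fit [535.59 -41.41   5.86] 0.048480417090539185
pred mouth [309.08 223.93]
[302 216]
[[ 94 144 181 186 187 188 189 188 187 186 188 190 190 192 191 188 186 186
  189]
 [ 99 148 183 190 190 186 178 174 179 185 189 184 190 193 193 194 193 189
  188]
 [127 161 183 189 193 179 164 147 153 168 179 185 184 188 190 195 196 193
  187]
 [168 184 181 180 177 161 144 132 134 142 153 170 178 183 185 189 194 196
  195]
 [183 184 178 161 135 126 
[... 2200 characters left out ...]
 133 129 129 126 125 126 119 110 104  96  89
   91]
 [ 83  80  95 113 121 123 125 121 121 118 117 116 117 116 113 108 100  91
   91]
 [ 84  83  95 110 116 117 113 118 116 118 116 114 115 111 111 108  98  88
   91]
 [ 86  90  99 111 118 117 116 116 117 117 118 115 117 116 122 109  95  91
   88]
 [ 89  91  97 115 118 120 117 114 114 107 111 112 107 110 104 103  94  88
   94]
 [ 87  84  90 107 109 107 106 104  96  96  92  89  85  84  76  83  86  88
   90]
 [ 89  83  80  82  80  82  81  77  73  72  68  69  65  64  65  76  79  87
   90]
 [ 90  82  70  68  65  68  60  63  62  66  62  60  65  66  62  70  84  89
   86]
 [ 94  84  64  65  63  63  62  65  66  60  62  62  56  61  63  81  87  87
   91]]
```

```bash
python3 -m inch '[[[60,-9,-5.3,15,0,0,0],[60,0,0,40,0,0,0],[60,0,0,40,0,0,0],[60,0,0,30,0,0,0],[60,0,0,15,0,0,0],[60,0,0,0,0,0,0],[60,0,0,0,0,0,0]]]';python3 go.py 603 -261 74 38
```

```text
time: 14.88
ee_pos: [0.6033, -0.2618, 0.1154]
tcp_rot: [179.9, 0.1, 128.0]
wrist_force: [0.6, -0.4, 0.3]
opening: 0.0513
grasp_force: 0.0
t 14.875 pos [ 603.27 -261.83  115.43] rot [179.95   0.1  127.98] tooly ang 37.977125810385715 q [-23.46  19.14  11.73  82.48  -0.    28.56] F [ 0.58 -0.38  0.33] M [ 0.02  0.03 -0.04] open 0.05134258211600939 gf 0.0
shift(tool now) [ 0.89  0.27 41.43] rotvec [ 0.05  0.1  -0.02] shift(after turn) [ 0.82  0.3  41.43]
```

```bash
python3 -m inch '[[[60,0.8,0,20,0,0,0],[60,0,0,15,0,0,0],[60,0,0,6,0,0,0],[60,0,0,0,0,0,0],[30,0,0,0,0,0,0],[0,0,0,0,0,0,0],[0,0,0,0,0,0,0],[0,0,0,0,0,0,0]]]' 30;python3 -m inch '[[[0,0,0,0,0,0,0],[0,0,0,0,0,0,0]]]' 60;python3 go.py 603 -261 74 38
```

```text
time: 15.88
ee_pos: [0.6025, -0.261, 0.0737]
tcp_rot: [180.0, 0.1, 128.0]
wrist_force: [-0.8, -1.1, 4.7]
opening: 0.0137
grasp_force: 32.9
time: 16.12
ee_pos: [0.6025, -0.261, 0.0737]
tcp_rot: [180.0, 0.1, 128.0]
wrist_force: [0.2, 0.4, 5.3]
opening: 0.0134
grasp_force: 59.0
t 16.125 pos [ 602.5  -260.96   73.75] rot [179.97   0.05 127.98] tooly ang 37.97866054369835 q [-23.42  19.62   7.72  78.04  -0.    28.6 ] F [0.19 0.39 5.34] M [0.05 0.12 0.  ] open 0.013392088072076858 gf 58.996426463127136
shift(tool now) [-0.34  0.37 -0.25] rotvec [ 0.03  0.05 -0.02] shift(after turn) [-0.34  0.37 -0.25]
```

```bash
python3 -m inch '[[[0,0,0,-10,0,0,0],[0,0,0,-25,0,0,0],[0,0,0,-40,0,0,0],[0,0,0,-40,0,0,0],[0,0,0,-25,0,0,10.6],[0,0,0,0,0,0,10.6],[0,0,0,0,0,0,10.6],[0,0,0,0,0,0,0]]]';python3 go.py 535.7 -40.3 200 6.2
```

```text
time: 17.12
ee_pos: [0.6021, -0.2608, 0.2128]
tcp_rot: [-180.0, -0.0, 96.3]
wrist_force: [0.0, 0.5, -2.4]
opening: 0.0136
grasp_force: 58.6
t 17.125 pos [ 602.08 -260.76  212.81] rot [-179.96   -0.03   96.25] tooly ang 6.251832055524839 q [-23.42  19.58  23.04  93.51   0.    60.33] F [ 0.03  0.46 -2.37] M [0.01 0.01 0.04] open 0.013624382708213994 gf 58.56712818145752
shift(tool now) [226.37 -41.97  12.94] rotvec [-0.04 -0.03  0.05] shift(after turn) [226.34 -42.19  12.81]
```

```bash
python3 -m inch '[[[0,20,-4,0,0,0,0],[0,38,-7,0,0,0,0],[0,42,-8,0,0,0,0],[0,42,-8,0,0,0,0],[0,42,-8,0,0,0,0],[0,30,-5,5,0,0,0],[0,12,-2,7,0,0,0],[0,0,0,0,0,0,0]]]';python3 go.py 535.7 -40.3 160 6.2
cat > e.py <<'E'
from fit import *
np.set_printoptions(precision=2,suppress=True)
c=cam("side"); save(c,"pics/side5.png"); C=c
o=bot.get_obs(); R=Ro.from_euler('xyz',o["tcp_rot"],degrees=True); p=np.array(o["ee_pos"])
for t in "key_tip","key_grip","socket_mouth": print(t,[(round(d["conf"],2),np.round(d["position"],1).tolist()) for d in finder.mark_of("side",t)][:3])
tip=p-[0,0,.0557]; print("pred tip",proj(c,tip),"pred grip",proj(c,tip+[0,0,.054]),"mouth",proj(c,[.5357,-.0403,.075]))
u=proj(c,tip)[0].astype(int); a=cv2.imread("pics/side5.png")[u[1]-50:u[1]+50,u[0]-60:u[0]+60]
a=cv2.convertScaleAbs(cv2.resize(a,(720,600),interpolation=cv2.INTER_CUBIC),alpha=1.4); cv2.imwrite("pics/crop5.png",a); print("origin",u-[60,50])
E
python3 e.py
```

```text
time: 18.12
ee_pos: [0.5359, -0.0404, 0.2004]
tcp_rot: [-179.9, 0.0, 96.4]
wrist_force: [0.4, 0.0, -2.7]
opening: 0.0132
grasp_force: 58.7
t 18.125 pos [535.88 -40.42 200.44] rot [-179.94    0.     96.36] tooly ang 6.360488696399129 q [-4.31  2.55  1.99 89.5  -0.01 79.33] F [ 0.45  0.   -2.73] M [ 0.02 -0.02 -0.01] open 0.013186344190877674 gf 58.71767342090607
shift(tool now) [ 0.14 -0.12 40.44] rotvec [-0.06  0.    0.16] shift(after turn) [ 0.14 -0.16 40.44]
key_tip [(0.5, [310.7, 200.6])]
key_grip []
socket_mouth [(0.91, [308.0, 223.7])]
pred tip [[309.5 201.2]] pred grip [[309.52 182.48]] mouth [[309.16 224.08]]
origin [249 151]
```

View pics/crop5.png

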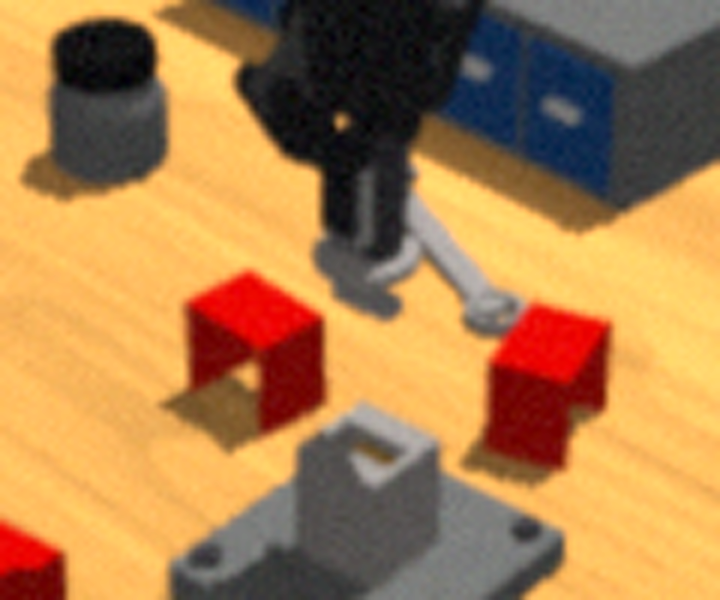

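```bash
python3 -m inch '[[[0,0,0,15,0,0,0],[0,0,0,25,0,0,0],[0,0,0,22,0,0,0],[0,0,0,4,0,0,0],[0,0,0,0,0,0,0]]]' 80;python3 go.py 535.7 -40.3 130.7 6.2; python3 -m inch '[[[0,0,0,2,0,0,0],[0,0,0,2,0,0,0],[0,0,0,1,0,0,0],[0,0,0,0,0,0,0]]]';python3 go.py 535.7 -40.3 130.7 6.2
```

```text
time: 18.95
ee_pos: [0.5361, -0.0409, 0.135]
tcp_rot: [-180.0, -0.0, 96.2]
wrist_force: [-0.6, -0.5, -1.9]
opening: 0.0129
grasp_force: 79.9
t 18.95 pos [536.11 -40.88 134.99] rot [-179.98   -0.     96.17] tooly ang 6.1653122917222944 q [-4.36  2.58 -5.2  82.25  0.   79.47] F [-0.64 -0.52 -1.86] M [-0.04  0.    0.03] open 0.012894799092748124 gf 79.89951252937317
shift(tool now) [ 0.63 -0.35  4.29] rotvec [-0.02 -0.   -0.03] shift(after turn) [ 0.63 -0.35  4.29]
time: 19.45
ee_pos: [0.5362, -0.0407, 0.1301]
tcp_rot: [180.0, 0.0, 96.2]
wrist_force: [-0.3, 0.9, -1.9]
opening: 0.0135
grasp_force: 79.9
t 19.45 pos [536.16 -40.66 130.08] rot [180.     0.    96.18] tooly ang 6.1832710524157735 q [-4.34  2.61 -5.7  81.69 -0.   79.48] F [-0.34  0.91 -1.93] M [0.01 0.03 0.01] open 0.013516324063626475 gf 79.8992371559143
shift(tool now) [ 0.41 -0.42 -0.62] rotvec [ 0.    0.   -0.02] shift(after turn) [ 0.41 -0.42 -0.62]
```

```bash
python3 -m inch '[[[0,0,0,1.5,0,0,0],[0,0,0,1.5,0,0,0],[0,0,0,0,0,0,0]]]'; python3 -m inch '[[[0,0,0,2,0,0,0],[0,0,0,0,0,0,0]]]';python3 go.py 535.7 -40.3 130.7 6.2
```

```text
time: 19.82
ee_pos: [0.5361, -0.0407, 0.1269]
tcp_rot: [-180.0, -0.0, 96.2]
wrist_force: [-0.1, 0.2, -2.8]
opening: 0.0131
grasp_force: 79.9
time: 20.08
ee_pos: [0.5361, -0.0406, 0.1248]
tcp_rot: [-180.0, -0.0, 96.2]
wrist_force: [-0.1, 0.3, -1.6]
opening: 0.0128
grasp_force: 79.9
t 20.075 pos [536.06 -40.65 124.82] rot [-179.98   -0.     96.18] tooly ang 6.1828704941122306 q [-4.34  2.67 -6.22 81.13 -0.   79.48] F [-0.05  0.26 -1.56] M [0.01 0.04 0.03] open 0.012761810530738384 gf 79.89892601966858
shift(tool now) [ 0.38 -0.32 -5.88] rotvec [-0.02 -0.   -0.02] shift(after turn) [ 0.38 -0.32 -5.88]
```

```bash
python3 -m inch '[[[0,0,0,3,0,0,0],[0,0,0,3,0,0,0],[0,0,0,0,0,0,0]]]'; python3 -m inch '[[[0,0,0,2,0,0,0],[0,0,0,2,0,0,0],[0,0,0,2,0,0,0],[0,0,0,1.5,0,0,0],[0,0,0,0,0,0,0],[0,0,0,0,0,0,0]]]';python3 go.py 535.7 -40.3 108.7 6.2
```

```text
time: 20.45
ee_pos: [0.536, -0.0407, 0.1186]
tcp_rot: [-180.0, -0.0, 96.2]
wrist_force: [-0.1, 0.4, -2.8]
opening: 0.013
grasp_force: 79.9
time: 21.2
ee_pos: [0.5363, -0.0407, 0.1117]
tcp_rot: [180.0, 0.0, 96.2]
wrist_force: [-1.6, -0.5, 2.5]
opening: 0.0133
grasp_force: 80.6
t 21.2 pos [536.26 -40.66 111.73] rot [179.98   0.    96.18] tooly ang 6.1812788111208 q [-4.34  2.84 -7.49 79.65  0.   79.48] F [-1.62 -0.51  2.55] M [0.07 0.23 0.  ] open 0.013324252097582343 gf 80.63311815261841
shift(tool now) [ 0.42 -0.52  3.03] rotvec [ 0.02  0.   -0.02] shift(after turn) [ 0.42 -0.52  3.03]
```

```bash
python3 -m inch '[[[0,0,0,1.5,0,0,0],[0,0,0,1,0,0,0],[0,0,0,0,0,0,0],[0,0,0,0,0,0,0]]]';python3 go.py 535.7 -40.3 108.7 6.2; python3 -m inch '[[[0,0,0,0.7,0,0,0],[0,0,0,0,0,0,0]]]'
```

```text
time: 21.7
ee_pos: [0.5362, -0.0407, 0.1091]
tcp_rot: [180.0, 0.0, 96.2]
wrist_force: [-0.1, -0.1, 3.6]
opening: 0.013
grasp_force: 80.7
t 21.7 pos [536.24 -40.67 109.15] rot [179.99   0.    96.18] tooly ang 6.181118546913378 q [-4.34  2.88 -7.74 79.37  0.   79.48] F [-0.1  -0.1   3.63] M [ 0.03  0.14 -0.01] open 0.013040625143412159 gf 80.72936296463013
shift(tool now) [ 0.42 -0.5   0.45] rotvec [ 0.01  0.   -0.02] shift(after turn) [ 0.42 -0.5   0.45]
time: 21.95
ee_pos: [0.5362, -0.0407, 0.1088]
tcp_rot: [180.0, 0.0, 96.2]
wrist_force: [-1.6, 0.6, 6.8]
opening: 0.0131
grasp_force: 81.4
```

```bash
python3 -m inch '[[[0,0,0,0,0,0,3],[0,0,0,0,0,0,6],[0,0,0,0,0,0,8],[0,0,0,0,0,0,8],[0,0,0,0,0,0,8],[0,0,0,0,0,0,8],[0,0,0,0,0,0,4],[0,0,0,0,0,0,0]]]' 110;python3 go.py 535.7 -40.3 108.7 -83.8
```

```text
time: 22.95
ee_pos: [0.5367, -0.0409, 0.1088]
tcp_rot: [179.9, -0.0, 51.1]
wrist_force: [0.6, -0.9, 5.3]
opening: 0.0128
grasp_force: 106.9
t 22.95 pos [536.73 -40.88 108.83] rot [179.91  -0.03  51.12] tooly ang -38.88310737745736 q [ -4.34   2.88  -7.77  79.26  -0.02 124.54] F [ 0.55 -0.94  5.25] M [-0.23 -0.14  0.05] open 0.012761071782503432 gf 106.94925785064697
shift(tool now) [-0.2  -1.17  0.13] rotvec [ 0.07 -0.07 44.92] shift(after turn) [-0.97 -0.68  0.13]
```

```bash
python3 -m inch '[[[0,0,0,0,0,0,7],[0,0,0,0,0,0,8],[0,0,0,0,0,0,8],[0,0,0,0,0,0,8],[0,0,0,0,0,0,8],[0,0,0,0,0,0,4],[0,0,0,0,0,0,0],[0,0,0,0,0,0,0]]]';python3 go.py 535.7 -40.3 108.7 -83.8
python3 - <<'E'
from h import *
c=cam("side"); a=c["pixels"][140:260,180:360,::-1]
cv2.imwrite("pics/crop6.png",cv2.convertScaleAbs(cv2.resize(a,(720,480),interpolation=cv2.INTER_CUBIC),alpha=1.4))
E
```

```text
time: 23.95
ee_pos: [0.537, -0.0414, 0.1089]
tcp_rot: [179.9, -0.1, 8.2]
wrist_force: [2.2, -5.4, 5.4]
opening: 0.0129
grasp_force: 107.0
t 23.95 pos [537.   -41.44 108.91] rot [179.88  -0.1    8.23] tooly ang -81.76934592005406 q [ -4.37   2.88  -7.76  79.23  -0.09 167.4 ] F [ 2.19 -5.38  5.44] M [-1.23 -0.6   0.12] open 0.012933209181542577 gf 106.97411298751831
shift(tool now) [-1.12 -1.32  0.2 ] rotvec [ 0.12 -0.11  2.03] shift(after turn) [-1.17 -1.28  0.21]
```

View pics/crop6.png

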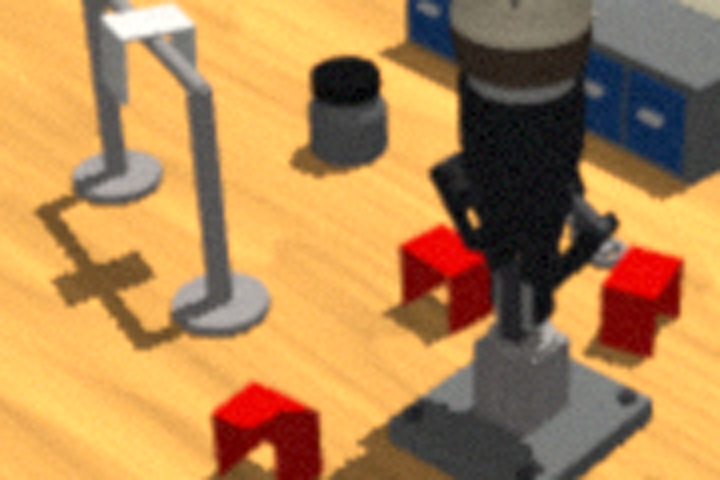

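```bash
python3 -m inch '[[[0,0,0,0,0,0,0],[0,0,0,0,0,0,0],[0,0,0,0,0,0,0]]]'; python3 -c "
from workcell import bot
print(bot.job_done())"
```

```text
time: 24.38
ee_pos: [0.537, -0.0415, 0.1089]
tcp_rot: [179.9, -0.1, 8.2]
wrist_force: [2.6, -4.9, 4.8]
opening: 0.013
grasp_force: 107.0
the job is handed in; nothing more can be done
None
```

I handed the job in at 24.4 s: the guard hangs astride the rail, and the key is pushed fully home, turned about 88° clockwise and still gripped at about 107 N; `job_done()` gave no verdict, and the rotor angle is inferred from the tool's turn.

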